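# Turn an amplifier module over and latch it into the sprung test nest

### The arm

A 6-joint arm with a two-finger parallel gripper is mounted at the origin on the work surface. World frame = base frame: x ahead of the robot, y to its left, z up, the work surface at z = 0. Lengths are in m, angles in rad, forces in N, time in s.
With the tool pointing down it reaches from about 0.25 to 0.775 m from the base axis. Payload 4 kg.
Tool frame: the origin (TCP) lies on the centre line of the jaws, within the pads' length; the fingertips stand 8 mm ahead of it and the grasp point (between the pads) lies 11 mm behind it; z points along the fingers, y is the direction in which the jaws open and shut (so a half turn about z gives the same grasp; the last joint's range is limited). The gripper opens to 94 mm and grips with 3 to 60 N. Pads are 16 mm wide; open, the fingers measure 119 mm over their backs; the gripper's body (75 mm by 177 mm) begins 78 mm behind the grasp point.
Start: joints at [1.163, 0.087, 1.371, -0, 1.684, -0.103], TCP at [0.165, 0.525, 0.214] pointing down, gripper open.
Joint ranges: [-3.1, 3.1], [-0.76, 2.03], [0.27, 2.55], [-1.08, 4.22], [0.17, 2.65], [-2.57, 2.57]. Speed limits (rad/s): [2.79, 2.79, 3.14, 3.14, 3.14, 3.14].

### API

Orientations are given as [roll, pitch, yaw] about the fixed x, y, z axes, in that order (R = Rz(yaw) Ry(pitch) Rx(roll)).
In Python, from bench import robot gives the robot as it stands.
- The arm moves only by the shell command python3 -m crank 'ROWS' [OPENING]. ROWS is JSON, a list of rows, each a list of 4 numbers: the shift along the tool's x, y, z scaled (see below), then the turn about the tool's z scaled (see below). A call has exactly 10 rows; each row shifts and turns the commanded pose from where the row before left it, along the tool's axes as they then stand; what a row does not reach is not made up. The controller multiplies each number of a shift by 0.2 m and each number of a turn by pi/2 rad. A row lasts 1/8 s, in which the tool goes at most 62.5 mm and 10.7 degrees, less where a joint would pass 70% of its speed; a pose out of reach is approached as far as the arm can. A call with a number of a shift or a turn outside -1 to 1 is refused whole. A call with a gripper value outside its range is refused whole. OPENING is the gripper command: -1 is fully open, 1 is shut, values between are in proportion, set as the call begins (- or left out, the last holds). The fingers move at their own pace and stop on an object; the grip force is fixed at half the most. Time passes only in rows, so rows that do not move let the fingers close, or fill a call up. It gives the time, the measured TCP pose, the force and the opening at its end, in the units of the state.
- robot.get_obs(): the state, without advancing time (a new reading comes with each control period).
- robot.snapshot(name): name is "side" or "top" or "wrist"; returns (picture, depth): 420x560x3 uint8, red, green, blue; 420x560 float32, m along the optical axis (not along the pixel's ray), 0 where there is no reading.
- robot.camera_params(name): a dict with "fx", "fy", "cx", "cy" (pixels), "world_from_camera" (4x4, takes a point from camera to world coordinates). Camera axes: x right, y down, z forward; pixel columns grow to the right and rows downward; lengths in m; the calibration is good to about 2 mm. The wrist camera is an equidistant fisheye: a pixel r from the principal point sees the ray r / f radians off the axis. A picture is of the moment at which its call begins: read the wrist's pose just before it. camera_params takes no time and is no camera call; for the wrist camera it gives the pose at the moment of the call.
- robot.close_job(): hands the job in, once; it reports no verdict.
The state is a dict: "time": time; "joint_positions": joint angles; "qvel": joint speeds; "joint_torque": joint torques, N m; "tool_pos": TCP position; "ee_rot": TCP orientation; "wrist_force": force on the tool from outside, world axes, zero at the start; "wrist_torque": the same for the moment, N m; "width": finger opening in m.
Only numpy, scipy, OpenCV 4.12 (cv2) and the standard library are available. Lean on these libraries where they do the work, as an engineer would, in place of code of your own. Each camera call takes 0.05 s, during which the arm holds its last target.

### The job

The amplifier module is lying upside down on the bench, copper base up. Turn it over, lay it copper base down between the pins of the test fixture's raised, sprung nest, then press it down and hold it until both latches catch its ears and keep it down once you let go. Leave the other things on the bench where they are.

Things in the scene. Friction and masses are not known exactly. Their poses are not given: they have to be found in the camera images.
- module: Amplifier module, 0.17 kg: copper base plate 64 x 42 x 6 mm under an aluminium cover 44 x 42 x 18 mm, 24 mm thick in all. Origin: centre of the copper underside, which bears gold contacts on green strips. x: along the 64 mm, y: across, z: from base to cover. Starts lying on its cover (z down, origin 24 mm up), its length within about 30 degrees of left-right. Either end may go either way.
- cover (a point): Centre of the cover's outer face, which has a blue label and a red dot; axes as the module's. The cover is flush with the base on both long sides, so the module stands firmly on a long side (42 mm high; heavier at the base); at each short end it leaves 10 mm of bare base, 6 mm thick: the ears.
- fixture: Test fixture, bolted down: a base 150 x 130 mm whose aluminium deck is 30 mm high, with the sprung nest over its middle. Origin: centre of its underside; x along the nest's length, y across, z up.
- nest (a point): Centre of the nest's floor, a yellowish plate 80 mm above the bench when up; moves with it. The module's 64 mm go along its x, z up. Eight round-nosed pins 7 mm high stand round the module's place, with 1.5 mm play all round. Mid-way along each side a gap of 25 mm is free for a finger: there the plate ends flush with the module, and the deck lies 50 mm lower.
- stage (a joint): Travel of the nest straight down, m: 0 up, 0.021 at the end stop. Its spring pushes up with 5 N at 0 and 14 N at the stop; spreading the latches adds up to about 8 N on the way. The latches can swing in once it is past 0.018, and then hold it at about 0.018.
- latch_left (a joint): Latch on the fixture's +y side, a steel lever with two hooks and red tabs, rad: 0 at rest or caught; about 0.15 while the ears pass. Its spring swings it back in some 0.2 s. The hooks have sloping tops, so the ears spread them when pressed down; they reach over the ears' side edges, 25 to 31 mm from the middle along x, undersides 68 mm above the bench.
- latch_right (a joint): The same on the fixture's -y side.
- driver: Red screwdriver lying down, 190 mm; bystander.
- spanner: Steel spanner lying down, 160 mm; bystander.
- tape: Amber roll of tape lying flat, 84 mm wide, 22 mm high; bystander.
- jar: White paste jar with a blue cap, 72 mm wide, 95 mm high; bystander.
- heatsink: Finned aluminium heat sink, 100 x 70 x 36 mm; bystander.
- circulator: Round steel circulator on a dark 46 mm square foot, 22 mm high; bystander.
Things that resemble listed ones, but are neither listed nor needed, are in the scene too. What is shaped like the module but pink or turquoise is not meant.

How it is judged:
On the way:
1. the module lies copper base down between the pins of the raised nest (angle between module's own z axis and vertical below 0.08 rad and horizontal distance between module and nest below 0.004 m and z of module in the frame of nest between -0.003 and 0.003 m and value of joint stage below 0.006 m), for 0.1 s.
At the end, for the whole second after the job is handed in: The module lies still, copper base down and flat on the nest's floor (3 mm, 0.08 rad), within 4 mm of its middle; the nest stays at least 15 mm down and both latches are closed over the ears (under 0.05 rad) (angle between module's own z axis and vertical below 0.08 rad and horizontal distance between module and nest below 0.004 m and z of module in the frame of nest between -0.003 and 0.003 m and value of joint stage above 0.015 m and value of joint each of latch_left, latch_right below 0.05 rad and linear speed of module below 0.01 m/s); the robot touches nothing.
It fails at once if another thing on the bench is moved by more than 20 mm (distance of any of driver, spanner, tape, jar, heatsink, circulator from where it was at the start of the episode above 0.02 m).
It also fails if it takes over 72 s, if anything falls off the work surface, if the arm or the gripper's body presses on something with over 40 N, if the wrist force passes 120 N, or if a joint passes its speed limit or range.

## Working session

There is one attempt and no reset: what is moved stays moved. The work goes in short steps, Python scripts to look and compute and a shell command to move; the robot and the scene stay as the last step left them, time stands still between calls to the robot, and variables do not carry over. Pictures are saved under pics/ and viewed, and the job is handed in when it is done.

```bash
ls; mkdir -p pics; python3 - <<'E'
from bench import robot
import cv2, numpy as np
o=robot.get_obs(); print({k:np.round(v,4).tolist() for k,v in o.items()})
for n in ["side","top","wrist"]:
    p=robot.camera_params(n); print(n,p)
    im,d=robot.snapshot(n); cv2.imwrite(f"pics/{n}0.png",im[:,:,::-1]); np.savez(f"pics/{n}0.npz",im=im,d=d)
E
```

```text
pics
{'time': 0.0, 'joint_positions': [1.1629, 0.088, 1.3722, -0.0, 1.6836, -0.1031], 'qvel': [0.0004, 0.001, -0.0015, 0.0008, 0.0006, -0.0001], 'joint_torque': [0.0014, -34.0202, -30.2418, 0.0717, 0.0333, -0.0002], 'tool_pos': [0.1648, 0.5242, 0.2123], 'ee_rot': [-3.1394, -0.0002, 2.8369], 'wrist_force': [0.278, 0.0025, 0.1185], 'wrist_torque': [-0.0163, -0.0125, -0.035], 'width': 0.0937}
side {'fx': 466.2806670172488, 'fy': 466.2806670172488, 'cx': 284.24881143413546, 'cy': 216.99915267742938, 'world_from_camera': array([[-0.99645458, -0.07055659,  0.04582627,  0.53481713],
       [-0.08326647,  0.74910797, -0.65719399,  0.93932828],
       [ 0.01204055, -0.65867975, -0.75232707,  1.10405558],
       [ 0.        ,  0.        ,  0.        ,  1.        ]])}
top {'fx': 462.80651451229255, 'fy': 462.80651451229255, 'cx': 277.56321082435375, 'cy': 212.53183433208483, 'world_from_camera': array([[ 0.01993912, -0.9887535 ,  0.14821924,  0.41330771],
       [-0.9997834 , -0.0188338 ,  0.00885722,  0.05544432],
       [-0.00596607, -0.14836374, -0.98891486,  1.13795747],
       [ 0.        ,  0.        ,  0.        ,  1.        ]])}
wrist {'fx': 325.19226210127806, 'fy': 325.19226210127806, 'cx': 277.28222706065253, 'cy': 214.50516659782548, 'world_from_camera': array([[ 0.30015289,  0.92423539,  0.23600251,  0.09603325],
       [ 0.9538895 , -0.29036675, -0.07603927,  0.54583422],
       [-0.0017509 ,  0.24794372, -0.96877285,  0.38408182],
       [ 0.        ,  0.        ,  0.        ,  1.        ]])}
```

View pics/top0.png

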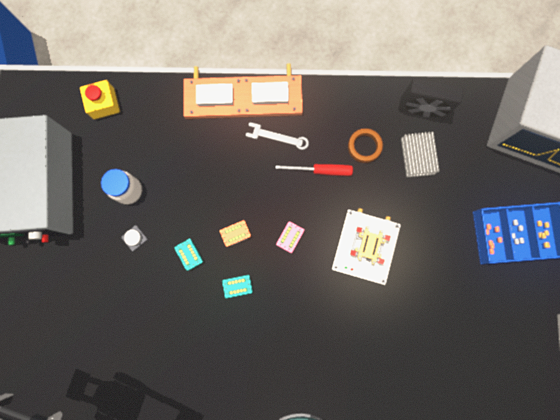

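View pics/side0.png

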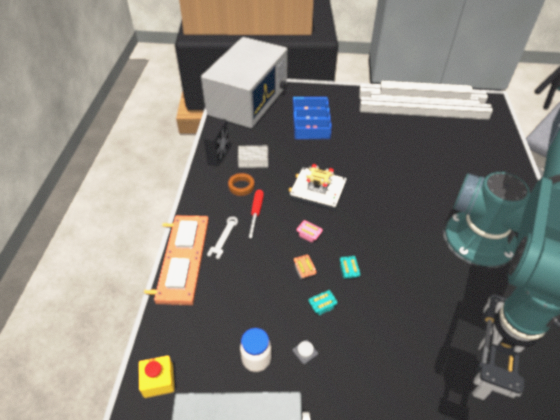

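View pics/wrist0.png

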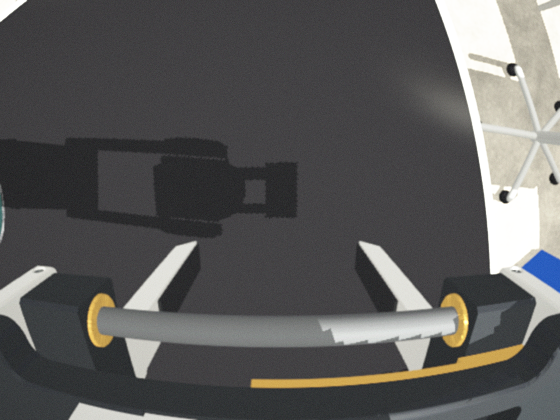

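```bash
python3 - <<'E'
import cv2, numpy as np
im=np.load("pics/top0.npz")['im'][:,:,::-1]
a=cv2.resize(im[200:310,160:430],None,fx=2.9,fy=2.9,interpolation=cv2.INTER_CUBIC)
s=np.load("pics/side0.npz")['im'][:,:,::-1]
b=cv2.resize(s[155:320,270:380],None,fx=3.6,fy=3.6,interpolation=cv2.INTER_CUBIC)
cv2.imwrite("pics/c1.png",a); cv2.imwrite("pics/c2.png",b)
E
```

```text
(no output)
```

View pics/c1.png

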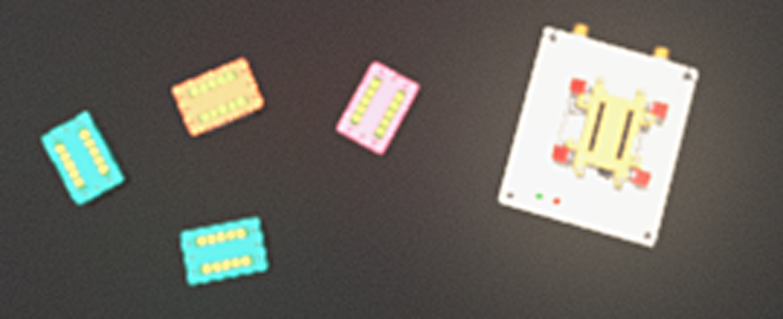

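View pics/c2.png

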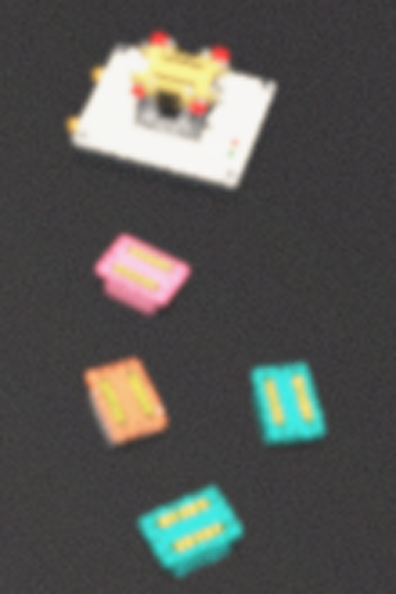

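```bash
cat > h.py <<'E'
import cv2, numpy as np
def cast(p,uv,z):
    uv=np.atleast_2d(np.asarray(uv,float)); T=p['world_from_camera']
    d=np.c_[(uv[:,0]-p['cx'])/p['fx'],(uv[:,1]-p['cy'])/p['fy'],np.ones(len(uv))]@T[:3,:3].T
    return T[:3,3]+d*((z-T[2,3])/d[:,2])[:,None]
def fish(p,uv,z):
    uv=np.atleast_2d(np.asarray(uv,float)); T=p['world_from_camera']
    a=(uv-[p['cx'],p['cy']])/p['fx']; r=np.linalg.norm(a,axis=1)+1e-9
    d=np.c_[a*(np.sin(r)/r)[:,None],np.cos(r)]@T[:3,:3].T
    return T[:3,3]+d*((z-T[2,3])/d[:,2])[:,None]
def proj_fish(p,X):
    T=p['world_from_camera']; c=(np.atleast_2d(X)-T[:3,3])@T[:3,:3]
    r=np.linalg.norm(c[:,:2],axis=1)+1e-12; th=np.arctan2(r,c[:,2])
    return c[:,:2]/r[:,None]*th[:,None]*p['fx']+[p['cx'],p['cy']]
def mrect(mask,castf,z):
    n,l,s,c=cv2.connectedComponentsWithStats(mask.astype(np.uint8))
    i=1+np.argmax(s[1:,4]); cs,_=cv2.findContours((l==i).astype(np.uint8),cv2.RETR_EXTERNAL,cv2.CHAIN_APPROX_NONE)
    c=max(cs,key=cv2.contourArea)[:,0,:]
    w=castf(c,z)[:,:2]
    (cx,cy),(a,b),t=cv2.minAreaRect((w*1000).astype(np.float32))
    if a<b: a,b,t=b,a,t+90
    return np.round([cx/1000,cy/1000,a,b,((t+90)%180)-90],3), c.mean(0)
E
python3 - <<'E'
from bench import robot
from h import *
for n in ["top","side"]:
    f=np.load(f"pics/{n}0.npz"); im=f['im']; d=f['d']; p=robot.camera_params(n)
    hsv=cv2.cvtColor(im,cv2.COLOR_RGB2HSV)
    box=np.zeros(im.shape[:2],bool)
    if n=="top": box[210:260,210:262]=1
    else: box[250:282,288:320]=1
    m=box&(im[:,:,0]>130)&(hsv[:,:,1]>70)
    m2=cv2.morphologyEx(m.astype(np.uint8),cv2.MORPH_CLOSE,np.ones((3,3)))
    r,c=mrect(m2,lambda u,z:cast(p,u,z),0.024); print(n,"module",r,c)
    # fixture white
    box[:]=0
    if n=="top": box[205:290,328:405]=1
    else: box[160:210,285:350]=1
    m=box&(im.min(2)>110)&(hsv[:,:,1]<40)
    m2=cv2.morphologyEx(m.astype(np.uint8),cv2.MORPH_CLOSE,np.ones((5,5)))
    r,c=mrect(m2,lambda u,z:cast(p,u,z),0.030); print(n,"fixture",r,c)
E
```

```text
top module [  0.528   0.168  68.488  47.309 -66.007] [234.67901235 232.86419753]
top fixture [ 5.02000e-01 -1.48000e-01  1.53947e+02  1.34120e+02 -1.49850e+01] [366.11111111 246.72      ]
side module [  0.528   0.171  72.566  50.246 -65.423] [304.53846154 265.70769231]
side fixture [ 5.02000e-01 -1.44000e-01  1.58317e+02  1.44063e+02 -1.49690e+01] [317.64912281 187.15204678]
```

```bash
python3 -m crank '[[-0.252,-0.128,0.03,0],[-0.252,-0.128,0.03,0],[-0.252,-0.128,0.03,0],[-0.252,-0.128,0.03,0],[-0.252,-0.128,0.03,0],[-0.252,-0.128,0.03,0],[-0.252,-0.128,0.03,0],[-0.252,-0.128,0.03,0],[-0.252,-0.128,0.03,0],[0,0,0,0.118]]' -1
python3 -m crank '[[0,0,0,0.118],[0,0,0,0.118],[0,0,0,0.118],[0,0,0,0.118],[0,0,0,0.118],[0,0,0,0.118],[0,0,0,0.118],[0,0,0,0.118],[0,0,0,0.118],[0,0,0,0.118]]'
python3 - <<'E'
from bench import robot
import cv2,numpy as np
p=robot.camera_params("wrist"); o=robot.get_obs(); im,d=robot.snapshot("wrist")
cv2.imwrite("pics/w1.png",im[:,:,::-1]); np.savez("pics/w1.npz",im=im,d=d,T=p['world_from_camera'])
print(o['time'],o['tool_pos'],np.degrees(o['ee_rot']),o['joint_positions'],o['wrist_force'])
E
```

```text
time: 1.4
tool_pos: [0.5303, 0.1654, 0.1577]
ee_rot: [-3.139, -0.001, 2.641]
wrist_force: [-0.3, 0.6, 0.1]
width: 0.0938
time: 2.65
tool_pos: [0.5283, 0.1687, 0.159]
ee_rot: [-3.141, 0.001, 0.792]
wrist_force: [-0.5, 0.4, -0.2]
width: 0.0935
2.65 [0.52834701 0.16870236 0.15897681] [-1.79968140e+02  4.36092428e-02  4.53659459e+01] [2.06814385e-01 1.15009497e-01 1.44843349e+00 4.33339933e-05
 1.57909128e+00 9.85826139e-01] [-0.5447892   0.3932421  -0.21069952]
```

View pics/w1.png

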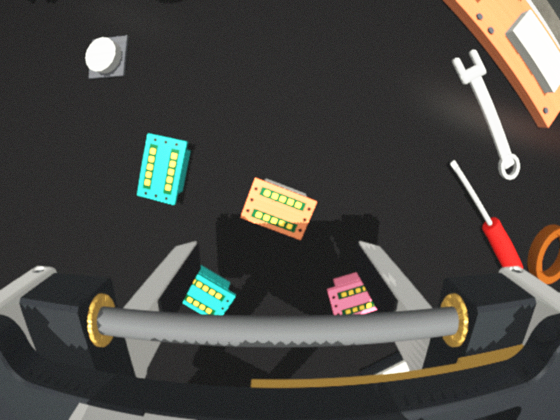

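```bash
python3 - <<'E'
from bench import robot
from h import *
f=np.load("pics/w1.npz"); im=f['im']; d=f['d']; p=robot.camera_params("wrist"); p['world_from_camera']=f['T']
box=np.zeros(im.shape[:2],bool); box[165:250,230:330]=1
hsv=cv2.cvtColor(im,cv2.COLOR_RGB2HSV)
m=box&(hsv[:,:,1]>60)&(im[:,:,0]>110)
m2=cv2.morphologyEx(m.astype(np.uint8),cv2.MORPH_CLOSE,np.ones((5,5)))
r,c=mrect(m2,lambda u,z:fish(p,u,z),0.024); print(r,c)
q=im.copy(); q[m2==0]//=3; cv2.imwrite("pics/w1m.png",cv2.resize(q[150:260,210:350],None,fx=4,fy=4)[:,:,::-1])
E
```

```text
[  0.527   0.167  65.982  44.005 -65.898] [277.60696517 208.05472637]
```

View pics/w1m.png

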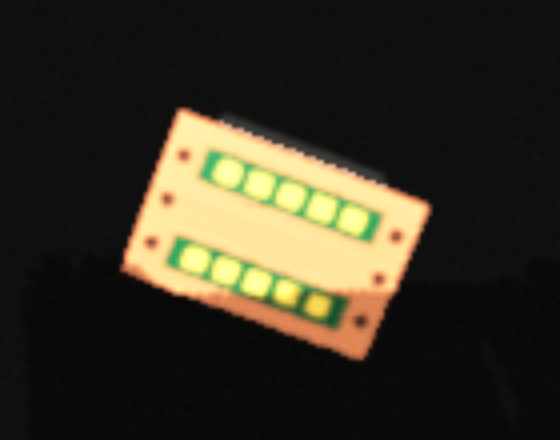

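```bash
python3 -m crank '[[0,0,0,0.08],[0,0,0,0.08],[0,0,0,0.08],[0.1,0.005,0,0],[0,0,0.139,0],[0,0,0.139,0],[0,0,0.139,0],[0,0,0.139,0],[0,0,0.139,0],[0,0,0,0]]'
python3 - <<'E'
from bench import robot
from h import *
p=robot.camera_params("wrist"); o=robot.get_obs(); im,d=robot.snapshot("wrist")
cv2.imwrite("pics/w2.png",im[:,:,::-1])
print(o['time'],o['tool_pos'],np.degrees(o['ee_rot']))
E
```

```text
time: 3.95
tool_pos: [0.5448, 0.1755, 0.0174]
ee_rot: [-3.14, 0.007, 0.423]
wrist_force: [0.6, -0.3, -0.3]
width: 0.094
3.95 [0.54475711 0.17548675 0.0174175 ] [-179.91161181    0.38090504   24.22156031]
```

View pics/w2.png

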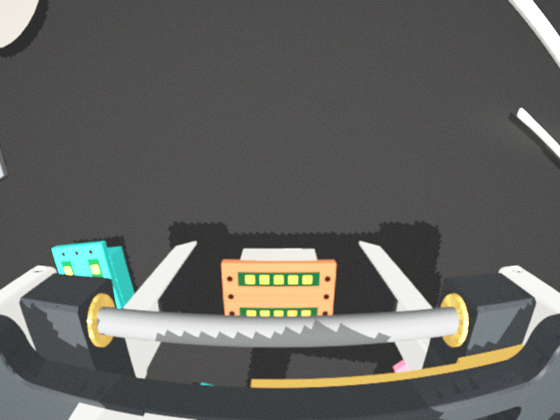

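```bash
python3 -m crank '[[0.015,0,-0.012,0],[0,0,0,0],[0,0,0,0],[0,0,0,0],[0,0,0,0],[0,0,0,0],[0,0,0,0],[0,0,0,0],[0,0,0,0],[0,0,0,0]]' 1
python3 -m crank '[[0,0,-0.05,0],[0,0,-0.05,0],[0,0,-0.05,0],[0,0,-0.05,0],[0,0,-0.05,0],[0,0,0,0],[0,0,0,0],[0,0,0,0],[0,0,0,0],[0,0,0,0]]'
python3 - <<'E'
from bench import robot
from h import *
p=robot.camera_params("wrist"); o=robot.get_obs(); im,d=robot.snapshot("wrist")
cv2.imwrite("pics/w3.png",im[:,:,::-1])
im,d=robot.snapshot("side"); cv2.imwrite("pics/s3.png",cv2.resize(im[210:310,260:400],None,fx=4,fy=4,interpolation=cv2.INTER_CUBIC)[:,:,::-1])
print(o['time'],o['tool_pos'],np.degrees(o['ee_rot']))
E
```

```text
time: 5.25
tool_pos: [0.5505, 0.1774, 0.0236]
ee_rot: [3.141, -0.001, 0.421]
wrist_force: [0.3, 0.2, 5.6]
width: 0.0623
time: 6.5
tool_pos: [0.5499, 0.1772, 0.0726]
ee_rot: [-3.141, 0.0, 0.421]
wrist_force: [1.0, -0.0, -2.1]
width: 0.0621
6.5 [0.54987429 0.17721808 0.07260459] [-1.79990810e+02  2.47336293e-02  2.41159038e+01]
```

View pics/w3.png

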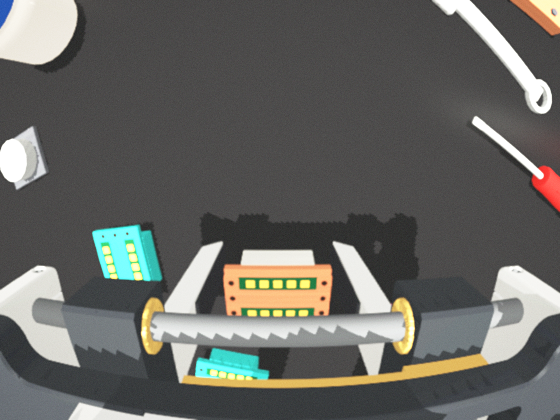

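View pics/s3.png

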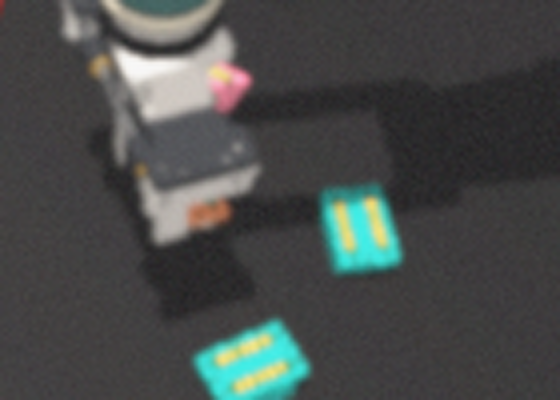

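```bash
python3 -m crank '[[0,0,-0.15,0],[0,0,-0.15,0],[-0.19,0.145,-0.012,0],[-0.19,0.145,-0.012,0],[-0.19,0.145,-0.012,0],[-0.19,0.145,-0.012,0],[-0.19,0.145,-0.012,0],[-0.19,0.145,-0.012,0],[-0.19,0.145,-0.012,0],[0,0,0,-0.112]]'
python3 -m crank '[[0,0,0,-0.112],[0,0,0,-0.112],[0,0,0,-0.112],[0,0,0,-0.112],[0,0,0,-0.112],[0,0,0,-0.112],[0,0,0,-0.112],[0,0,0,-0.112],[0,0,0,-0.112],[0,0,0,-0.112]]'
python3 -m crank '[[0,0,0,-0.112],[0,0,0,-0.112],[0,0,0,-0.112],[0,0,0,0],[0,0,0,0],[0,0,0,0],[0,0,0,0],[0,0,0,0],[0,0,0,0],[0,0,0,0]]'
python3 - <<'E'
from bench import robot
from h import *
p=robot.camera_params("wrist"); o=robot.get_obs(); im,d=robot.snapshot("wrist")
cv2.imwrite("pics/w4.png",im[:,:,::-1])
im,d=robot.snapshot("side"); np.savez("pics/s4.npz",im=im,d=d); cv2.imwrite("pics/s4.png",cv2.resize(im[120:270,260:460],None,fx=4,fy=4,interpolation=cv2.INTER_CUBIC)[:,:,::-1])
print(o['time'],o['tool_pos'],np.degrees(o['ee_rot']),o['joint_positions'])
E
```

```text
time: 7.85
tool_pos: [0.389, -0.1193, 0.1502]
ee_rot: [3.14, 0.0, 0.596]
wrist_force: [0.4, -0.5, -1.8]
width: 0.0622
time: 9.1
tool_pos: [0.39, -0.1166, 0.1498]
ee_rot: [3.141, 0.0, 2.362]
wrist_force: [0.2, -1.1, -1.6]
width: 0.0623
time: 10.35
tool_pos: [0.3902, -0.1167, 0.1496]
ee_rot: [3.142, -0.0, 2.884]
wrist_force: [0.2, 0.0, -2.6]
width: 0.0621
10.35 [ 0.39018581 -0.11673194  0.14964534] [ 1.79995362e+02 -8.26191827e-05  1.65232035e+02] [-4.30187194e-01 -2.17449890e-01  1.78433832e+00  7.94975779e-05
  1.57471953e+00 -1.74323360e+00]
```

View pics/w4.png

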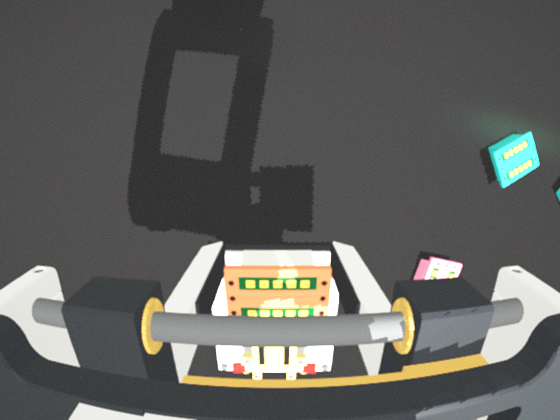

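View pics/s4.png

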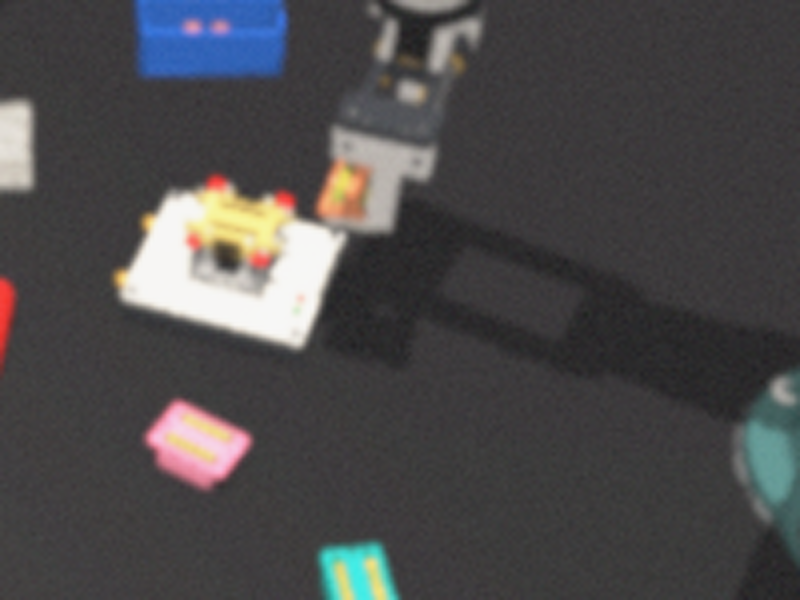

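```bash
python3 -m crank '[[-0.02,0,0.09,0],[0,0,0.09,0],[0,0,0.09,0],[0,0,0.09,0],[0,0,0.08,0],[0,0,0.02,0],[0,0,0.02,0],[0,0,0.02,0],[0,0,0.02,0],[0,0,0.02,0]]'
cat > look.py <<'E'
import sys
from bench import robot
from h import *
n=sys.argv[1]; r0,r1,c0,c1=[int(a) for a in sys.argv[2].split(',')]; k=float(sys.argv[3])
for cam in sys.argv[4:]:
    p=robot.camera_params(cam); o=robot.get_obs(); im,d=robot.snapshot(cam)
    np.savez(f"pics/{n}{cam}.npz",im=im,d=d,T=p['world_from_camera'])
    q=im if cam=="wrist" else cv2.resize(im[r0:r1,c0:c1],None,fx=k,fy=k,interpolation=cv2.INTER_CUBIC)
    cv2.imwrite(f"pics/{n}{cam}.png",q[:,:,::-1])
print(o['time'],np.round(o['tool_pos'],4),np.round(np.degrees(o['ee_rot']),2),np.round(o['wrist_force'],1),o['width'])
E
python3 look.py a5 120,240,260,420 5 side wrist
```

```text
time: 11.7
tool_pos: [0.3916, -0.1171, 0.0415]
ee_rot: [-3.141, -0.006, 2.884]
wrist_force: [-8.8, 3.0, 5.1]
width: 0.0626
11.75 [ 0.3916 -0.1171  0.0409] [-179.99   -0.34  165.24] [-6.6  1.6  4.1] 0.06265275688228364
```

View pics/a5side.png

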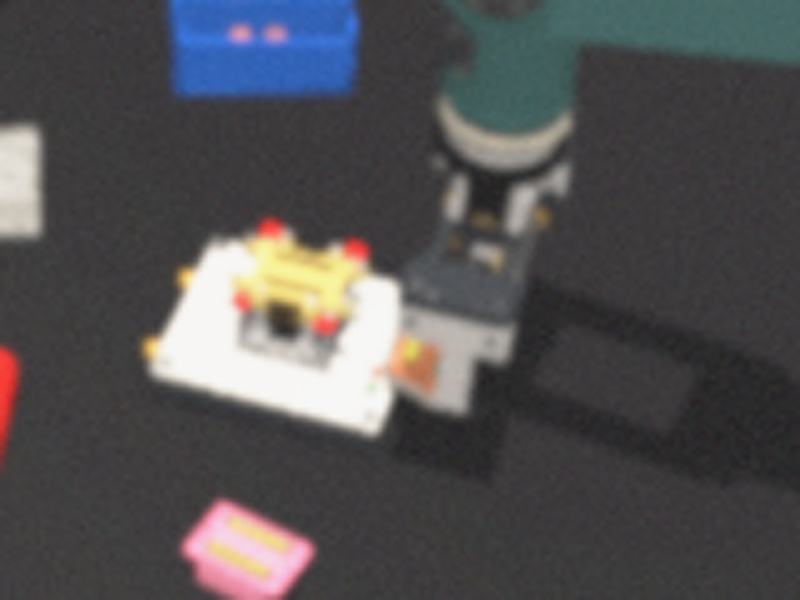

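View pics/a5wrist.png

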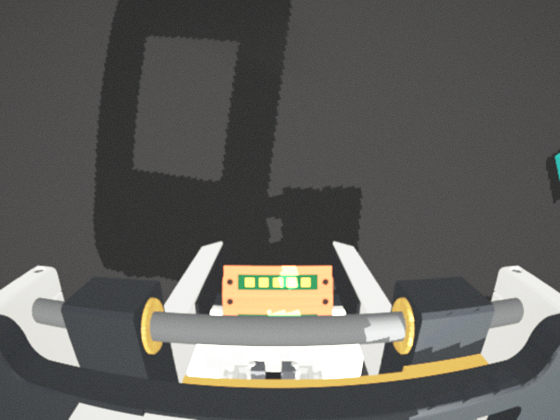

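```bash
python3 -m crank '[[0,0,0.018,0],[0,0,0.018,0],[0,0,0.018,0],[0,0,0.018,0],[0,0,0.018,0],[0,0,0.018,0],[0,0,0.015,0],[0,0,0,0],[0,0,0,0],[0,0,0,0]]'
python3 look.py a6 120,240,260,420 5 side wrist
```

```text
time: 13.05
tool_pos: [0.3942, -0.1178, 0.0171]
ee_rot: [3.142, 0.0, 2.884]
wrist_force: [-1.9, -0.2, 0.8]
width: 0.0631
13.1 [ 0.3942 -0.1178  0.0171] [-1.8000e+02  2.0000e-02  1.6523e+02] [-1.4 -0.4  1.7] 0.06317913557547886
```

View pics/a6side.png

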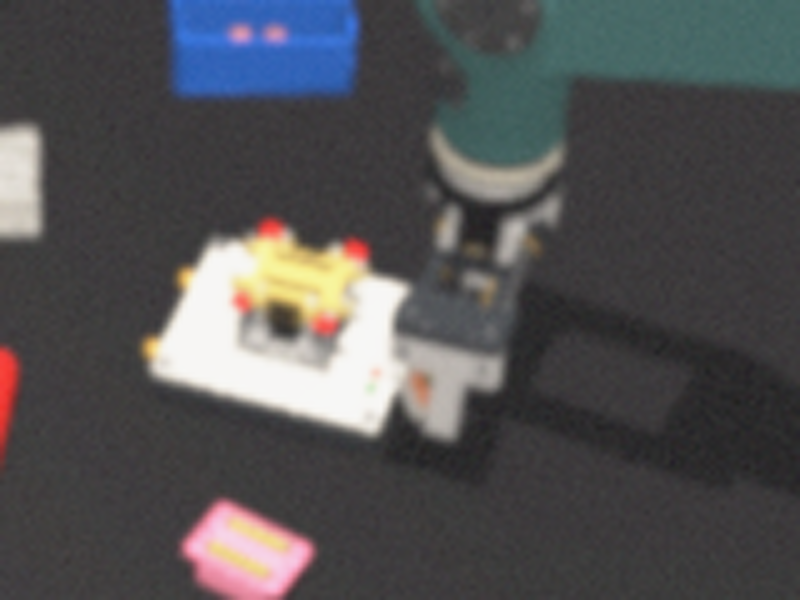

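View pics/a6wrist.png

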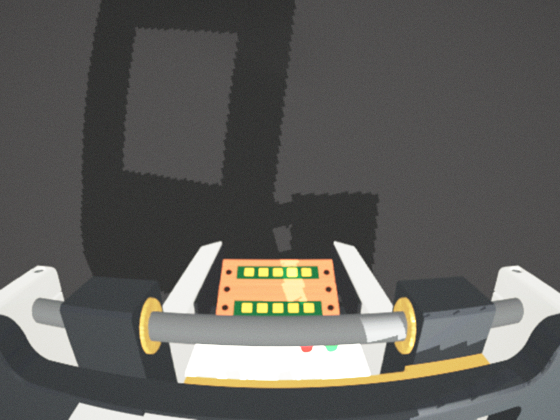

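```bash
cat > plane.py <<'E'
import sys
from bench import robot
from h import *
f=np.load(sys.argv[1]); im=f['im']; d=f['d']; p=robot.camera_params("wrist"); T=f['T']
r0,r1,c0,c1=[int(a) for a in sys.argv[2].split(',')]
hsv=cv2.cvtColor(im,cv2.COLOR_RGB2HSV); m=np.zeros(d.shape,bool); m[r0:r1,c0:c1]=1
m&=(hsv[:,:,1]>60)&(im[:,:,0]>90)&(d>0)&((hsv[:,:,0]<40)|(hsv[:,:,0]>170))
v,u=np.nonzero(m); z=d[m]
a=(np.c_[u,v]-[p['cx'],p['cy']])/p['fx']; r=np.linalg.norm(a,axis=1)+1e-9
ray=np.c_[a*(np.sin(r)/r)[:,None],np.cos(r)]; X=ray*(z/ray[:,2])[:,None]@T[:3,:3].T+T[:3,3]
c=np.median(X,0); ok=np.linalg.norm(X-c,axis=1)<.06; X=X[ok]
n=np.linalg.svd(X-X.mean(0))[2][2]; n*=np.sign(n[2])
print(len(X),"mean",X.mean(0).round(4),"normal",n.round(3),"tilt",np.degrees(np.arccos(n[2])).round(1),"resid mm",(1000*np.std((X-X.mean(0))@n)).round(2),"z range",np.percentile(X[:,2],[2,98]).round(4))
o=robot.get_obs(); R=cv2.Rodrigues(np.array([0,0,o['ee_rot'][2]]))[0]@np.diag([1,-1,-1]); Y=(X-o['tool_pos'])@R
print("tool frame pct2/98", np.percentile(Y,[2,98],axis=0).round(4).tolist())
E
python3 plane.py pics/a5wrist.npz 255,310,215,340; python3 plane.py pics/a6wrist.npz 255,310,215,340;  python3 - <<'E'
import numpy as np,cv2
im=np.load('pics/a6wrist.npz')['im']; cv2.imwrite('pics/a6z.png',cv2.resize(im[230:350,180:380],None,fx=4,fy=4,interpolation=cv2.INTER_CUBIC)[:,:,::-1])
E
```

```text
4182 mean [ 0.4055 -0.1218  0.0451] normal [-0.587  0.134  0.798] tilt 37.0 resid mm 6.22 z range [0.0178 0.051 ]
tool frame pct2/98 [[-0.0227, -0.0314, -0.0339], [0.0004, 0.0307, -0.0007]]
5253 mean [ 0.4017 -0.12    0.0287] normal [-0.891  0.242  0.386] tilt 67.3 resid mm 3.69 z range [0.0006 0.0433]
tool frame pct2/98 [[-0.0154, -0.0316, -0.0262], [0.0005, 0.031, 0.0165]]
```

View pics/a6z.png

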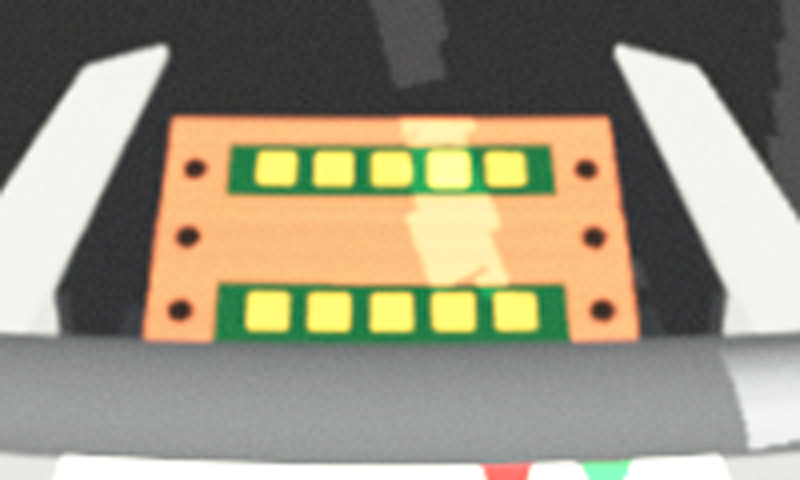

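```bash
python3 - <<'E'
from bench import robot
from h import *
p=robot.camera_params("wrist")
for fn in ["pics/a6wrist.npz","pics/a5wrist.npz"]:
    f=np.load(fn); d=f['d']; T=f['T']
    o=robot.get_obs()
    for v in range(252,312,4):
        u=np.arange(240,320); z=np.median(d[v,u])
        a=(np.c_[u,[v]*80]-[p['cx'],p['cy']])/p['fx']; r=np.linalg.norm(a,axis=1)
        ray=np.c_[a*(np.sin(r)/r)[:,None],np.cos(r)]; X=(ray*(d[v,u]/ray[:,2])[:,None])@T[:3,:3].T+T[:3,3]
        X=np.median(X,0); s=(X[:2]-[.502,-.146])@[-.966,.2588]
        print(v,round(s,4),X[2].round(4))
E
```

```text
252 0.1113 0.0005
256 0.109 0.0004
260 0.1121 0.0148
264 0.1108 0.0175
268 0.1096 0.0206
272 0.108 0.0231
276 0.1064 0.0252
280 0.105 0.0271
284 0.1039 0.0293
288 0.1024 0.0317
292 0.101 0.0341
296 0.1 0.0362
300 0.0988 0.0383
304 0.0979 0.0408
308 0.0968 0.0432
252 0.1053 0.0004
256 0.102 0.0004
260 0.0995 0.0004
264 0.0964 0.0006
268 0.1108 0.0413
272 0.1088 0.0423
276 0.1066 0.0432
280 0.105 0.0446
284 0.1028 0.0455
288 0.1003 0.0463
292 0.0979 0.0467
296 0.0961 0.0476
300 0.0938 0.0486
304 0.0917 0.0495
308 0.0896 0.0503
```

```bash
python3 -m crank '[[-0.006,0,0.007,0],[-0.006,0,0.007,0],[-0.006,0,0.007,0],[-0.006,0,0.007,0],[-0.006,0,0.005,0],[-0.006,0,0,0],[-0.006,0,0,0],[-0.006,0,0,0],[0,0,0,0],[0,0,0,0]]'
python3 look.py a7 120,240,260,420 5 side wrist
cat > prof.py <<'E'
import sys
from bench import robot
from h import *
p=robot.camera_params("wrist")
f=np.load(sys.argv[1]); d=f['d']; T=f['T']
for v in range(*[int(a) for a in sys.argv[2].split(',')]):
        u=np.arange(240,320)
        a=(np.c_[u,[v]*80]-[p['cx'],p['cy']])/p['fx']; r=np.linalg.norm(a,axis=1)
        ray=np.c_[a*(np.sin(r)/r)[:,None],np.cos(r)]; X=(ray*(d[v,u]/ray[:,2])[:,None])@T[:3,:3].T+T[:3,3]
        X=np.median(X,0); s=(X[:2]-[.502,-.146])@[-.966,.2588]
        print(v,round(s,4),X[2].round(4),f['im'][v,277])
E
python3 prof.py pics/a7wrist.npz 252,312,6
```

```text
time: 14.4
tool_pos: [0.3985, -0.1189, 0.0113]
ee_rot: [-3.142, -0.012, 2.885]
wrist_force: [-19.1, 4.4, 22.6]
width: 0.0637
14.45 [ 0.3985 -0.1189  0.0113] [-180.     -0.71  165.27] [-19.5   5.   22.9] 0.06367043335413514
252 0.1095 0.0004 [47 50 47]
258 0.1088 0.0091 [255 187 125]
264 0.1072 0.0144 [207 198  85]
270 0.106 0.0197 [255 251 119]
276 0.1041 0.0232 [251 186 127]
282 0.1023 0.0275 [250 183 124]
288 0.1008 0.0314 [250 185 125]
294 0.0996 0.0359 [148 158  73]
300 0.098 0.0396 [255 250 118]
306 0.0966 0.0433 [227 160 103]
```

View pics/a7side.png

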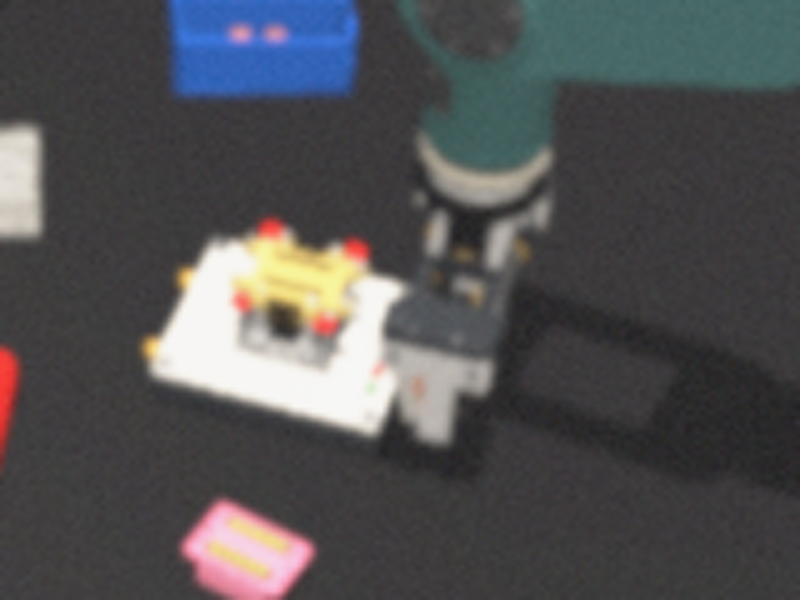

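View pics/a7wrist.png

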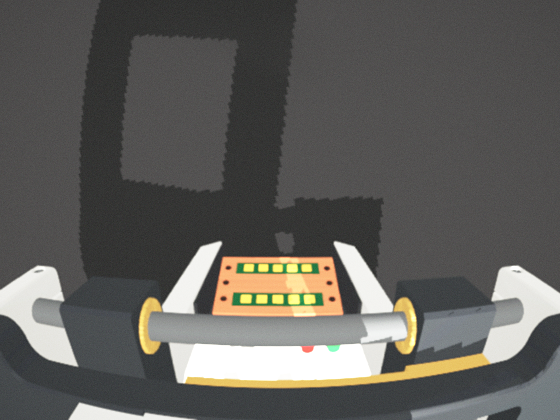

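```bash
python3 -m crank '[[0.01,0,-0.005,0],[0.01,0,-0.005,0],[0,0,0,0],[0,0,0,0],[0,0,0,0],[0,0,0,0],[0,0,0,0],[0,0,0,0],[0,0,0,0],[0,0,0,0]]'
python3 -m crank '[[0,0,0,0],[0,0,0,0],[0,0,0,0],[0,0,0,0],[0,0,0,0],[0,0,0,0],[0,0,0,0],[0,0,0,0],[0,0,0,0],[0,0,0,0]]' -1
python3 look.py a8 120,240,260,420 5 side wrist;python3 prof.py pics/a8wrist.npz 250,312,6
```

```text
time: 15.75
tool_pos: [0.3985, -0.1188, 0.0117]
ee_rot: [3.141, -0.003, 2.884]
wrist_force: [-5.1, 0.9, 0.3]
width: 0.0635
time: 17.0
tool_pos: [0.3995, -0.1192, 0.0124]
ee_rot: [3.141, -0.0, 2.884]
wrist_force: [1.1, -0.6, -0.0]
width: 0.0937
17.05 [ 0.3995 -0.1192  0.0125] [180.     0.   165.23] [-0.9 -0.5  0. ] 0.09417032774353509
250 0.1184 0.0248 [ 57 124 232]
256 0.1149 0.0244 [242 240 234]
262 0.1014 0.0003 [116 114 108]
268 0.0972 0.0004 [63 60 64]
274 0.0934 0.0004 [49 49 48]
280 0.0891 0.0005 [43 44 44]
286 0.0848 0.0003 [40 44 41]
292 0.0805 0.0004 [61 64 60]
298 0.0759 0.0004 [39 42 40]
304 0.0755 0.0076 [43 47 49]
310 0.076 0.0151 [51 56 61]
```

View pics/a8side.png

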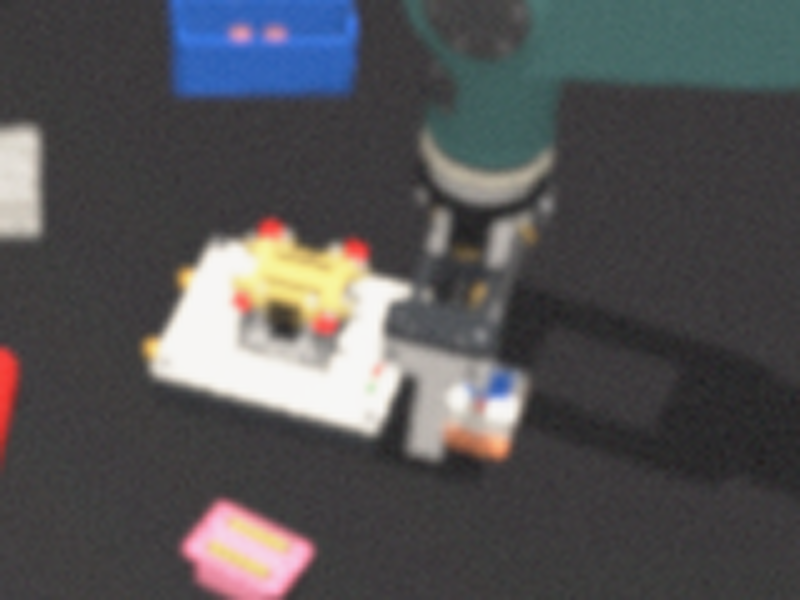

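View pics/a8wrist.png

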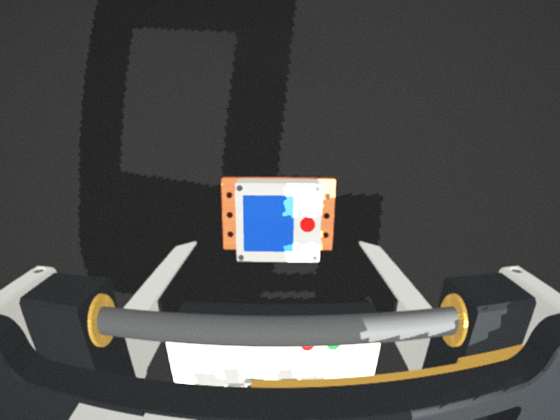

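```bash
cat > dep.py <<'E'
import sys
from bench import robot
from h import *
p=robot.camera_params("wrist"); f=np.load(sys.argv[1]); d=f['d']; T=f['T']
r0,r1,c0,c1=[int(a) for a in sys.argv[2].split(',')]; zl=[float(a) for a in sys.argv[3:]]
v,u=np.mgrid[r0:r1,c0:c1]; v=v.ravel();u=u.ravel(); z=d[v,u]
a=(np.c_[u,v]-[p['cx'],p['cy']])/p['fx']; r=np.linalg.norm(a,axis=1)+1e-9
ray=np.c_[a*(np.sin(r)/r)[:,None],np.cos(r)]; X=(ray*(z/ray[:,2])[:,None])@T[:3,:3].T+T[:3,3]
for lo,hi in zip(zl[::2],zl[1::2]):
    k=(z>0)&(X[:,2]>lo)&(X[:,2]<hi); m=np.zeros(d.shape,np.uint8); m[v[k],u[k]]=1
    n,l,s,_=cv2.connectedComponentsWithStats(m); i=1+np.argmax(s[1:,4]); k&=l[v,u]==i
    (cx,cy),(A,B),t=cv2.minAreaRect((X[k,:2]*1000).astype(np.float32))
    if A<B: A,B,t=B,A,t+90
    print(lo,hi,k.sum(),"c",round(cx,1),round(cy,1),"dims",round(A,1),round(B,1),"ang",round((t+90)%180-90,1),"zmed",np.median(X[k,2]).round(4))
E
python3 dep.py pics/a8wrist.npz 160,290,200,360 0.02 0.03 0.003 0.009 0.003 0.03
python3 - <<'E'
from bench import robot
from h import *
f=np.load("pics/a8wrist.npz"); im=f['im']; p=robot.camera_params("wrist"); p['world_from_camera']=f['T']
hsv=cv2.cvtColor(im,cv2.COLOR_RGB2HSV)
box=np.zeros(im.shape[:2],bool); box[168:275,210:345]=1
m=box&(hsv[:,:,1]>90)&(im[:,:,0]>130)&(hsv[:,:,0]<25)&(hsv[:,:,0]>4)
c=np.argwhere(m)[:,::-1]; w=fish(p,c,.006)[:,:2]*1000
(cx,cy),(A,B),t=cv2.minAreaRect(w.astype(np.float32)); print("orange@6mm",cx,cy,A,B,t)
E
```

```text
0.02 0.03 6779 c 373.9 -112.4 dims 44.3 42.6 ang 74.5 zmed 0.0246
0.003 0.009 1090 c 371.6 -121.1 dims 46.7 42.7 ang 74.5 zmed 0.0064
0.003 0.03 9082 c 373.9 -112.6 dims 64.3 42.8 ang 74.6 zmed 0.0243
orange@6mm 373.51483154296875 -112.33436584472656 65.03913879394531 43.06397247314453 74.65123748779297
```

```bash
python3 -m crank '[[0.066,0,0,0],[0.066,0,0.013,0],[0,0,0,0],[0,0,0,0],[0,0,0,0],[0,0,0,0],[0,0,0,0],[0,0,0,0],[0,0,0,0],[0,0,0,0]]'
python3 -m crank '[[0,0,0,0],[0,0,0,0],[0,0,0,0],[0,0,0,0],[0,0,0,0],[0,0,0,0],[0,0,0,0],[0,0,-0.03,0],[0,0,-0.1,0],[0,0,-0.1,0]]' 1
python3 look.py a9 120,240,260,420 5 side wrist
```

```text
time: 18.35
tool_pos: [0.3739, -0.1124, 0.0099]
ee_rot: [3.142, -0.0, 2.884]
wrist_force: [-0.5, -0.1, -0.9]
width: 0.0939
time: 19.6
tool_pos: [0.3734, -0.1123, 0.0561]
ee_rot: [3.141, -0.001, 2.884]
wrist_force: [-0.9, 0.6, -2.5]
width: 0.0632
19.65 [ 0.3754 -0.1132  0.0591] [-179.95    0.25  165.24] [ 0.5 -0.2 -0.3] 0.06324519046961269
```

View pics/a9side.png

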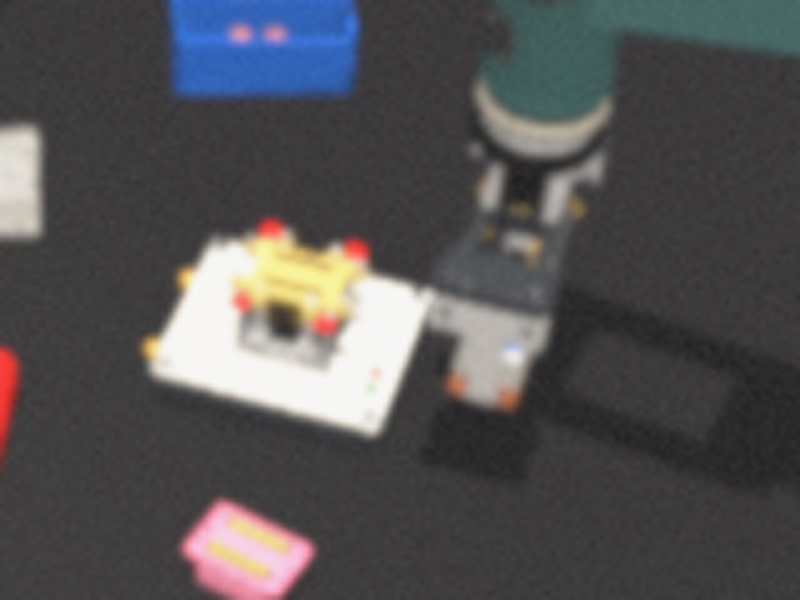

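View pics/a9wrist.png

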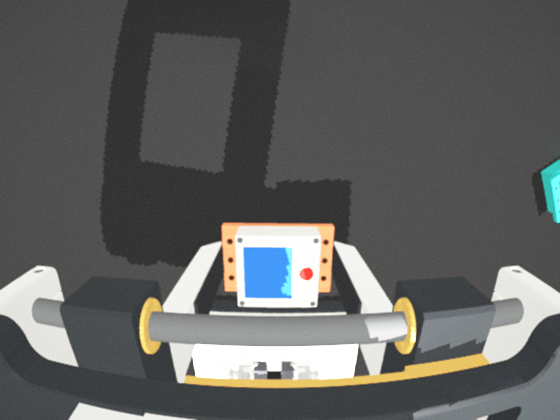

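```bash
python3 -m crank '[[0,0,-0.18,0],[0,0,-0.18,0],[0,0,-0.17,0],[-0.22,-0.167,0,0],[-0.22,-0.167,0,0],[-0.22,-0.167,0,0],[0,0,0,0.1],[0,0,0,0.1],[0,0,0,0.1],[0,0,0,0.1]]'
python3 -m crank '[[0,0,0,0.1],[0,0,0,0.1],[0,0,0,0.1],[0,0,0,0.1],[0,0,0,0.1],[0,0,0,0.1],[0,0,0,0],[0,0,0,0],[0,0,0,0],[0,0,0,0]]'
python3 look.py b1 120,240,260,420 5 side wrist
```

```text
time: 20.95
tool_pos: [0.4755, -0.2428, 0.1601]
ee_rot: [-3.141, -0.003, 2.25]
wrist_force: [0.5, 0.8, -2.3]
width: 0.0631
time: 22.2
tool_pos: [0.476, -0.243, 0.1618]
ee_rot: [-3.142, -0.0, 1.314]
wrist_force: [-0.4, -0.6, -2.0]
width: 0.0631
22.25 [ 0.476  -0.243   0.1619] [180.    -0.    75.26] [-0.3 -0.3 -1.7] 0.06349892274889483
```

View pics/b1side.png

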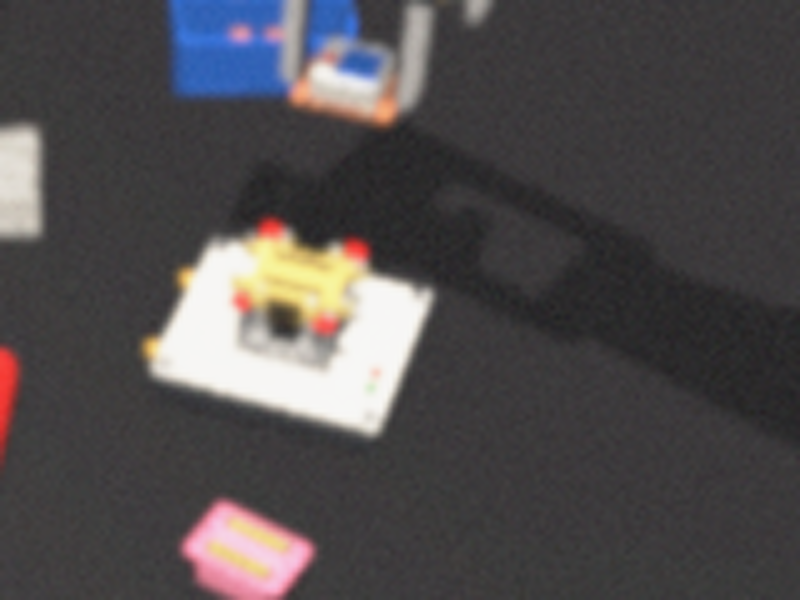

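View pics/b1wrist.png

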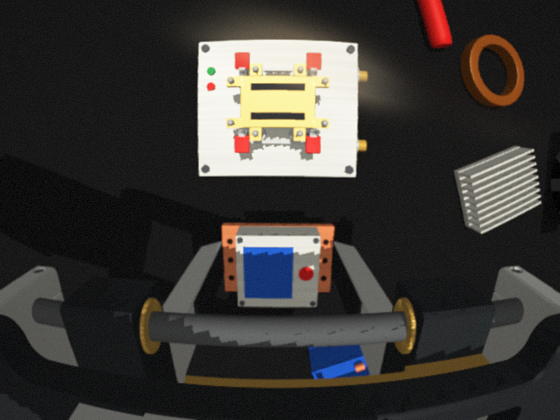

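Excellent view: fixture at about (278,110), nest plate centre near (278,101), module in the jaws level at (278,262). Measure nest plate and held module.

```bash
python3 dep.py pics/b1wrist.npz 35,185,190,370 0.076 0.084 0.026 0.034
python3 dep.py pics/b1wrist.npz 215,312,212,345 0.165 0.185 0.14 0.185
python3 - <<'E'
from bench import robot
from h import *
f=np.load("pics/b1wrist.npz"); im=f['im']; p=robot.camera_params("wrist"); p['world_from_camera']=f['T']
hsv=cv2.cvtColor(im,cv2.COLOR_RGB2HSV)
box=np.zeros(im.shape[:2],bool); box[50:155,220:340]=1
m=(box&(hsv[:,:,0]>18)&(hsv[:,:,0]<32)&(hsv[:,:,1]>70)&(hsv[:,:,2]>120)).astype(np.uint8)
r,c=mrect(m,lambda u,z:fish(p,u,z),.080); print("yellow",r,c)
# dark slots
W=fish(p,[[198,41],[357,41],[357,177],[198,177]],.03)[:,:2]; print("deck corners centre",W.mean(0))
cv2.imwrite("pics/b1z.png",cv2.resize(im[40:160,215:345],None,fx=5,fy=5,interpolation=cv2.INTER_CUBIC)[:,:,::-1])
E
```

```text
0.076 0.084 5992 c 500.4 -149.1 dims 80.6 80.0 ang 75.2 zmed 0.0802
0.026 0.034 14040 c 500.4 -149.3 dims 150.5 130.5 ang -15.0 zmed 0.0304
0.165 0.185 6338 c 475.4 -243.4 dims 44.1 42.9 ang -14.9 zmed 0.1764
0.14 0.185 9431 c 475.6 -243.4 dims 75.7 42.9 ang -14.7 zmed 0.1761
yellow [  0.5    -0.15   78.41   60.315 -14.719] [276.9064588  102.53452116]
deck corners centre [ 0.50060323 -0.14909094]
```

View pics/b1z.png

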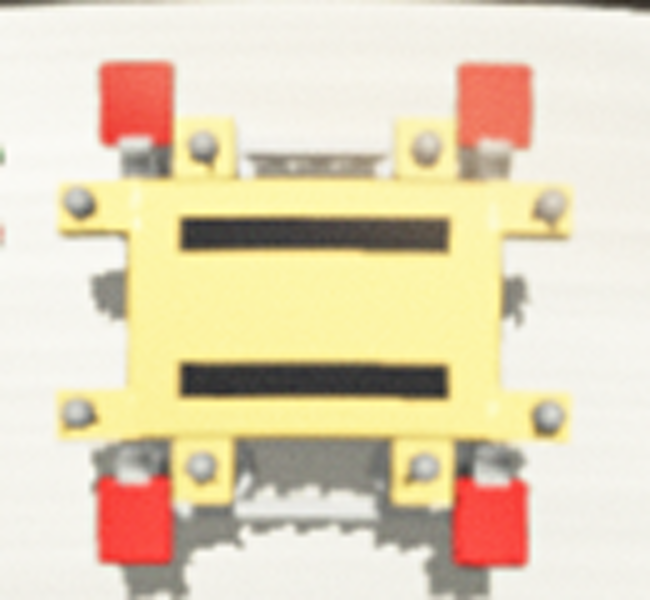

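```bash
python3 -m crank '[[0.122,0,0,0.002],[0.122,0,0,0],[0.122,0,0,0],[0.122,0,0,0],[0,0,0.1,0],[0,0,0.1,0],[0,0,0.06,0],[0,0,0.04,0],[0,0,0,0],[0,0,0,0]]'
python3 look.py b2 130,230,270,400 5 side wrist
```

```text
time: 23.55
tool_pos: [0.5016, -0.1489, 0.1027]
ee_rot: [3.14, 0.0, 1.31]
wrist_force: [-0.2, -0.3, -2.2]
width: 0.0633
23.6 [ 0.5017 -0.1489  0.1027] [1.7991e+02 1.0000e-02 7.5050e+01] [-0.1 -0.2 -1.7] 0.06344729861177938
```

View pics/b2side.png

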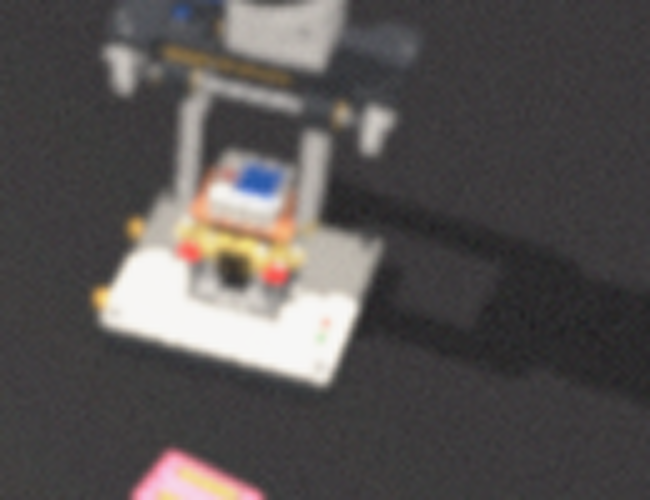

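View pics/b2wrist.png

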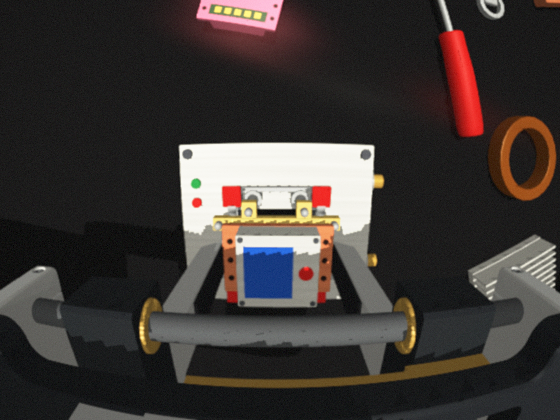

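```bash
python3 dep.py pics/b2wrist.npz 140,310,175,380 0.026 0.034 0.112 0.122 0.095 0.122
python3 - <<'E'
import numpy as np,cv2
im=np.load('pics/b2wrist.npz')['im']; cv2.imwrite('pics/b2z.png',cv2.resize(im[175:315,200:355],None,fx=5,fy=5,interpolation=cv2.INTER_CUBIC)[:,:,::-1][:600])
E
```

```text
0.026 0.034 12654 c 504.2 -135.2 dims 150.9 100.6 ang -14.9 zmed 0.0304
0.112 0.122 6066 c 501.1 -149.2 dims 44.1 42.6 ang -15.0 zmed 0.1174
0.095 0.122 9610 c 501.2 -149.3 dims 87.2 42.6 ang -15.3 zmed 0.117
```

View pics/b2z.png

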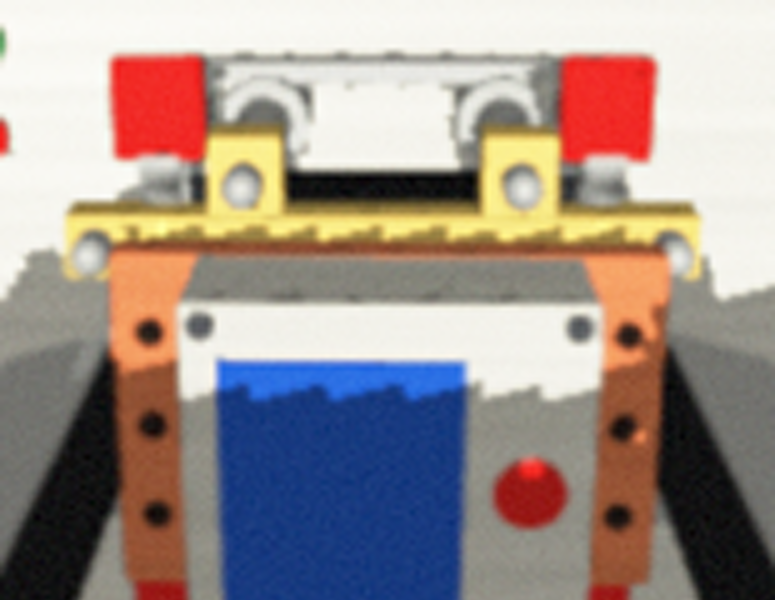

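```bash
python3 -m crank '[[0,-0.003,0.011,0],[0,0,0.011,0],[0,0,0.011,0],[0,0,0.011,0],[0,0,0.011,0],[0,0,0.011,0],[0,0,0,0],[0,0,0,0],[0,0,0,0],[0,0,0,0]]'
python3 look.py b3 130,230,270,400 5 side wrist
python3 dep.py pics/b3wrist.npz 140,310,175,380 0.026 0.034 0.076 0.083 0.097 0.110
```

```text
time: 24.9
tool_pos: [0.5006, -0.1485, 0.0888]
ee_rot: [3.141, -0.0, 1.31]
wrist_force: [-1.8, -0.1, 2.8]
width: 0.0638
24.95 [ 0.5005 -0.1485  0.0888] [ 1.800e+02 -1.000e-02  7.506e+01] [-2.5  0.2  3.1] 0.06319656571543394
0.026 0.034 13841 c 504.5 -134.3 dims 151.0 99.1 ang -15.2 zmed 0.0304
0.076 0.083 1916 c 507.5 -123.9 dims 80.1 28.5 ang -15.6 zmed 0.0788
0.097 0.11 6140 c 499.8 -149.0 dims 44.2 42.8 ang -15.0 zmed 0.1035
```

View pics/b3side.png

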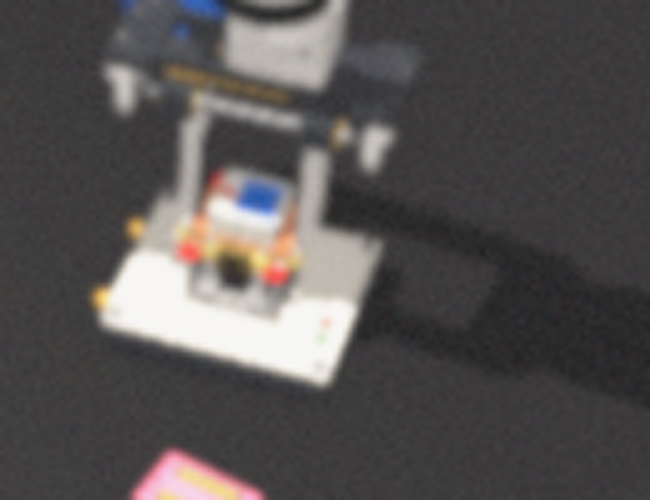

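View pics/b3wrist.png

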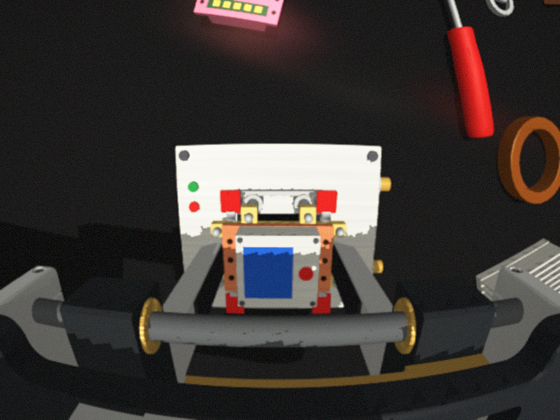

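```bash
python3 -m crank '[[0,0,0,0],[0,0,0,0],[0,0,0,0],[0,0,0,0],[0,0,0,0],[0,0,0,0],[0,0,0,0],[0,0,-0.05,0],[0,0,-0.15,0],[0,0,-0.1,0]]' -1
python3 look.py b4 130,230,270,400 5 side wrist
python3 dep.py pics/b4wrist.npz 120,310,175,380 0.026 0.034 0.076 0.083 0.097 0.110
```

```text
time: 26.25
tool_pos: [0.5012, -0.1487, 0.1509]
ee_rot: [3.139, 0.0, 1.31]
wrist_force: [-0.6, -0.1, 0.3]
width: 0.094
26.3 [ 0.5026 -0.1493  0.1539] [1.7957e+02 5.0000e-02 7.5060e+01] [0.6 0.1 2.1] 0.09443635357145935
0.026 0.034 12565 c 500.6 -149.6 dims 150.2 130.1 ang -15.0 zmed 0.0304
0.076 0.083 507 c 533.0 -128.5 dims 34.5 26.0 ang -31.3 zmed 0.0791
0.097 0.11 3555 c 500.1 -149.1 dims 44.3 42.8 ang -15.3 zmed 0.1046
```

View pics/b4wrist.png

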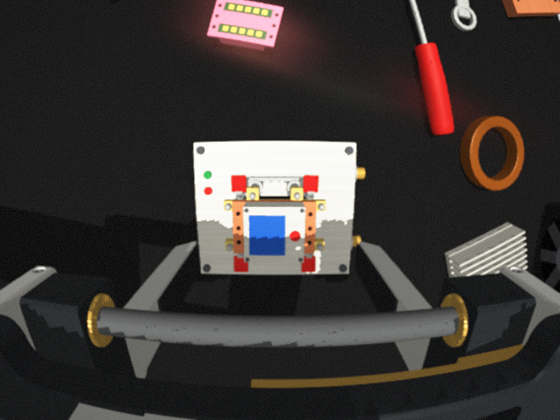

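```bash
python3 -m crank '[[0,0,0,0],[0,0,0,0],[0,0,0,0],[0,0,0,0],[0,0,0,0],[0,0,0,0],[0,0,0,0],[0,0,0,0],[0,0,0.06,0],[0,0,0.06,0]]' 1
python3 look.py b5 130,230,270,400 5 side wrist
```

```text
time: 27.6
tool_pos: [0.5003, -0.1484, 0.1236]
ee_rot: [-3.141, -0.0, 1.31]
wrist_force: [-0.4, -0.8, -0.5]
width: 0.0008
27.65 [ 0.4991 -0.1479  0.1213] [-1.7974e+02 -4.0000e-02  7.5060e+01] [-0.5  0.7 -1.7] 0.00028126060310949624
```

View pics/b5wrist.png

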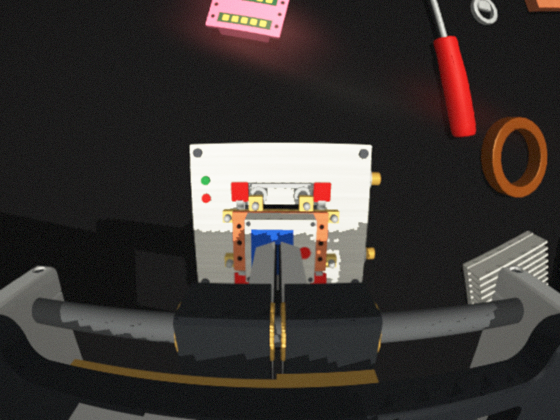

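View pics/b5side.png

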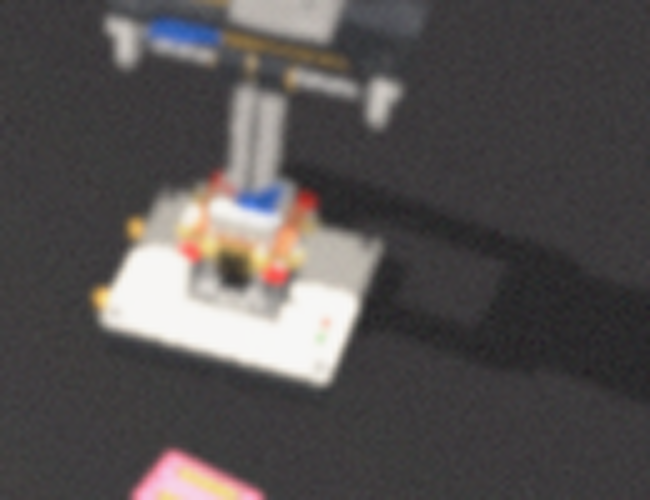

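```bash
python3 -m crank '[[-0.003,0,0.022,0],[0,0,0.022,0],[0,0,0.022,0],[0,0,0.022,0],[0,0,0.022,0],[0,0,0.022,0],[0,0,0.022,0],[0,0,0.016,0],[0,0,0,0],[0,0,0,0]]'
python3 look.py b6 130,230,270,400 5 side wrist
```

```text
time: 28.95
tool_pos: [0.5007, -0.1492, 0.093]
ee_rot: [3.14, 0.0, 1.31]
wrist_force: [-3.9, 1.7, 10.3]
width: 0.0003
29.0 [ 0.5007 -0.1492  0.093 ] [1.799e+02 2.000e-02 7.506e+01] [-4.5  1.5  9.4] 0.00029220299527834474
```

View pics/b6wrist.png

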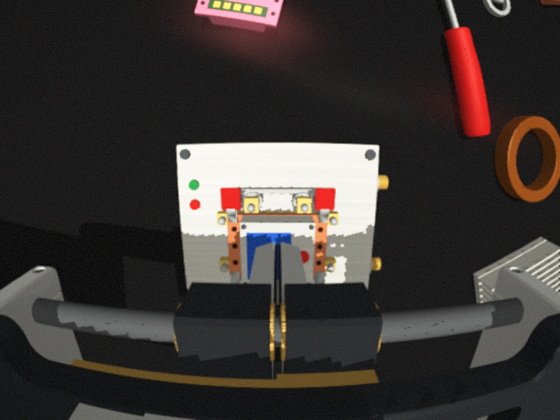

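```bash
python3 -m crank '[[0,0,0.01,0],[0,0,0.01,0],[0,0,0,0],[0,0,0,0],[0,0,0,0],[0,0,0,0],[0,0,0,0],[0,0,0,0],[0,0,0,0],[0,0,0,0]]'
python3 look.py b7 130,230,270,400 5 side wrist
python3 - <<'E'
import numpy as np,cv2
im=np.load('pics/b7wrist.npz')['im']; cv2.imwrite('pics/b7z.png',cv2.resize(im[175:295,200:355],None,fx=5,fy=5,interpolation=cv2.INTER_CUBIC)[:,:,::-1])
E
python3 dep.py pics/b7wrist.npz 120,280,175,380 0.076 0.09 0.055 0.066
```

```text
time: 30.3
tool_pos: [0.5008, -0.1493, 0.0911]
ee_rot: [3.139, 0.001, 1.31]
wrist_force: [-7.3, 3.0, 18.3]
width: 0.0006
30.35 [ 0.5008 -0.1492  0.0911] [1.7985e+02 3.0000e-02 7.5070e+01] [-7.3  2.4 18.5] 3.0437229415670834e-05
0.076 0.09 2793 c 500.9 -146.3 dims 44.6 36.9 ang -15.2 zmed 0.0835
0.055 0.066 2213 c 500.8 -147.7 dims 80.3 58.1 ang -15.2 zmed 0.0645
```

View pics/b7z.png

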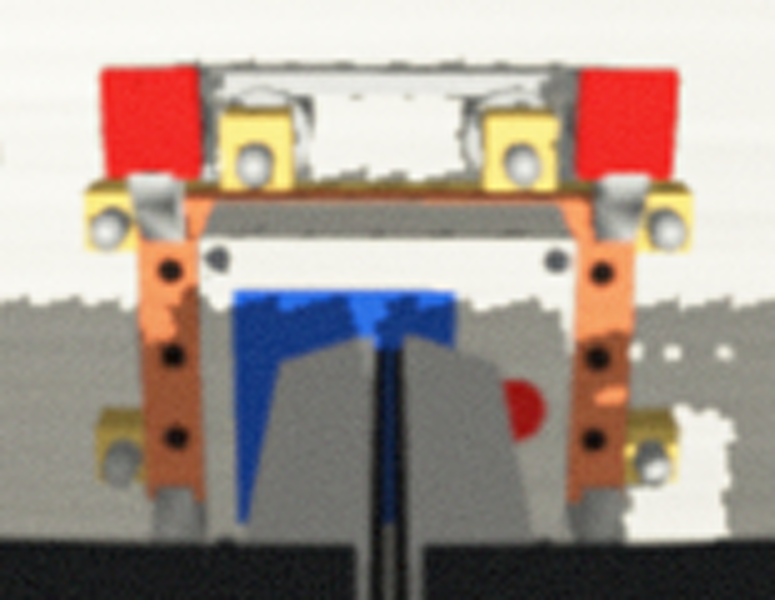

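```bash
python3 -m crank '[[0,0,-0.01,0],[0,0,-0.01,0],[0,0,-0.02,0],[0,0,-0.02,0],[0,0,-0.05,0],[0,0,-0.1,0],[0,0,-0.1,0],[-0.15,0,-0.05,0],[-0.15,0,-0.05,0],[0,0,0,0]]'
python3 -m crank '[[-0.1,0,0,0],[-0.1,0,0,0],[0,0,0,0],[0,0,0,0],[0,0,0,0],[0,0,0,0],[0,0,0,0],[0,0,0,0],[0,0,0,0],[0,0,0,0]]'
python3 look.py b8 130,230,270,400 5 side wrist
python3 - <<'E'
import numpy as np,cv2
im=np.load('pics/b8wrist.npz')['im']; cv2.imwrite('pics/b8z.png',cv2.resize(im[30:190,180:370],None,fx=4,fy=4,interpolation=cv2.INTER_CUBIC)[:,:,::-1])
E
python3 dep.py pics/b8wrist.npz 20,200,175,390 0.026 0.034 0.076 0.09 0.055 0.068
```

```text
time: 31.65
tool_pos: [0.4851, -0.2087, 0.1698]
ee_rot: [3.14, 0.001, 1.307]
wrist_force: [-1.0, -0.3, 0.3]
width: 0.0007
time: 32.9
tool_pos: [0.4746, -0.2457, 0.1687]
ee_rot: [3.142, -0.0, 1.31]
wrist_force: [0.1, -1.2, 0.7]
width: 0.0005
32.95 [ 0.4746 -0.2457  0.1686] [-1.800e+02 -1.000e-02  7.506e+01] [ 0.8  0.6 -0.4] 0.0003982241748364866
0.026 0.034 13638 c 500.2 -149.5 dims 151.0 130.7 ang -15.0 zmed 0.0304
0.076 0.09 3022 c 500.1 -149.3 dims 44.2 42.3 ang -15.0 zmed 0.0867
0.055 0.068 122 c 477.1 -169.6 dims 10.4 9.2 ang 75.2 zmed 0.0624
```

View pics/b8z.png

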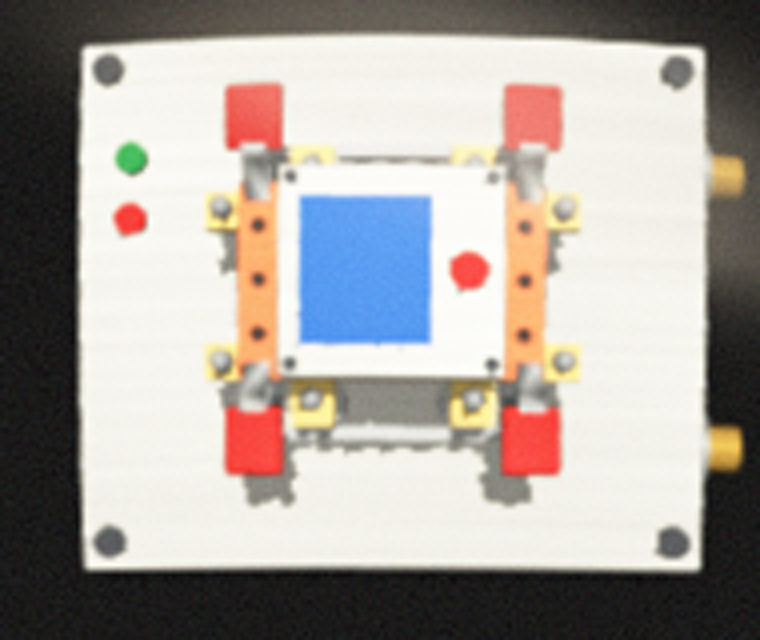

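View pics/b8side.png

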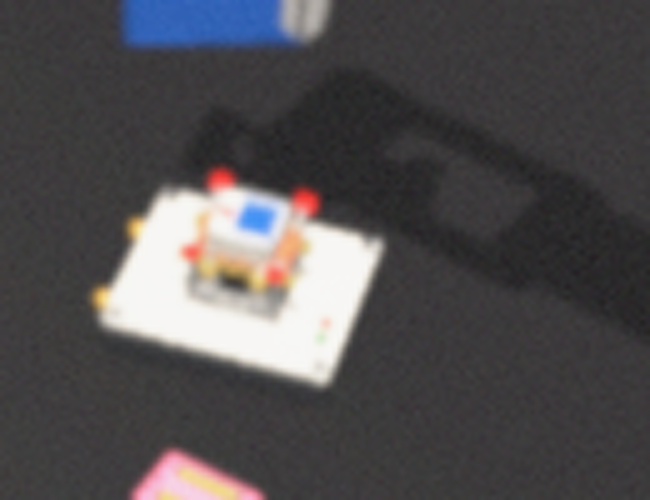

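```bash
python3 -c "
from bench import robot
print(robot.close_job())"
```

```text
the job is handed in; nothing more can be done
None
```

The module is copper base down in the nest, pressed down and held by both latches. I handed the job in at about 33 s of the 72 s allowed.

- **Turning it over:** the tool only points down, so I gripped the module's short ends near one long edge. Hanging it did not swing it over, so I levered the free edge up on the corner of the fixture's deck to about 70° from lying flat. On release it toppled onto its copper base.
- **Placing:** I gripped it again by the ears and lined it up with the wrist camera. I lowered it between the pins and let go, with the nest up, cover 104.6 mm above the bench and about 0.3 mm off the nest's middle.
- **Pressing:** I pushed with closed fingers down to the end stop, at about 18 N on the wrist, then backed off.

**Last checks:** after letting go, the cover sat 86.7 mm above the bench. That puts the nest about 18 mm down. The module was level, within about 0.3 mm of the nest's middle and turned 15.0° like the fixture. The picture shows all four hooks over the ears, and the arm was clear, touching nothing.

- **Not read directly:** latch angles come from the pictures, not from joint readings. I did not measure the bystanders again, but no move went near them.
- **Disagreement:** the first top- and side-camera fixes of the fixture were 2 to 5 mm off the wrist camera's. I used the wrist camera's, and the seating agreed with it.

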